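Start the heated arbor press and hold the ram down

TASK

Press the copper blank in the little blue arbor press: first turn the red handle of the isolator box a quarter turn clockwise to on, then flip the press's red safety catch over to the right, clear of the lever, and only then pull the black-handled lever all the way down towards the front of the press. Leave the switch on and the catch open, do not disturb the cup, bottle and bangle, and finish while still holding the lever hard over (its spring lifts the ram again if it is let go).

Things in the scene. Friction and masses are not known exactly. Their poses are not given: they have to be found in the camera images.
- press: Small blue arbor press, fixed. Origin on the bench; x points from its front to its back, y to its left, z up; front faces the robot within 0.35 rad. Left or right of the isolator. Base plate x -70..100, y -120..80, top z 30 mm. Head and column x -8..95, y -28..28, top 130. Lever on the right side (y -70); catch on a post right of it (x 3..33, y -132..-108, top 108).
- lever (a joint): Press lever hinge, rad. 0: rest, leaning 0.25 rad back from upright; grows as it is pulled to the press's front (-x) and down; stop at 1.1 (0.85 rad forward of upright). Axis: the press's y through point lever_axle. A spring returns it to 0: about 3 N at the knob at rest, 7 N at the stop. With the catch closed the shaft is blocked at about 0.1 rad.
- lever_ball (a point): Centre of the lever's black cross-grip knob: a round roller along the press's y, 26 mm diameter, 34 mm long, flat ends, on a 12 mm steel shaft, 135 mm from the axle. It moves with the lever: in the press frame x = 50 + 135 sin(0.25 - q), y = -70, z = 95 + 135 cos(0.25 - q) mm.
- lever_axle (a point): Point on the lever's axle in the lever's plane, at x 50, y -70, z 95 mm in the press frame; fixed to the press. The lever's axle drives the upright steel ram in the head (at x 12, y 0, its top at z 183), which sinks 22 mm on to the copper blank (fixed on the bed) as the lever is pulled.
- catch (a joint): Hinge of the red safety catch, rad. 0: closed, arm lying level across the front of the lever shaft; 1.5: open, arm standing up clear of it. Axis along the press's x through point catch_pin. Its tab is weighted: it falls to whichever end is nearer (balance at 0.6 to 0.75); a push of about 1 N at the tab flips it.
- catch_tab (a point): Tip of the catch's red thumb tab, 45 mm from the pin, 14 mm wide, 16 deep (x). At press x -11 mm, in front of the post. Closed it leans 0.6 rad to the press's left (+y), open 0.9 rad to the right: press y = -120 + 45 sin(0.6 - q), z = 120 + 45 cos(0.6 - q) mm. Push it from its left to its right to open. The blocking arm is 52 mm behind it.
- catch_pin (a point): Point on the catch's pivot pin, at x -11, y -120, z 120 mm in the press frame. Fixed to the press, with its axes.
- isolator: Grey isolator switch box with a yellow top plate, fixed to the bench, 95 x 85 x 59 mm, origin at the centre of its underside; its front is -x. Its rotary handle stands on the middle of the top. Turned up to 0.4 rad either way.
- switch (a joint): Rotary isolator handle, rad, axis vertical. 0: off, bar along the box's x axis, white line at the front mark; grows clockwise seen from above; 1.57: on, bar across, along the box's y axis with its white line at the green mark on the box's left. A sprung detent resists up to the middle (about 0.06 N m), then carries it on to within 0.13 of that end; either rests there.
- switch_grip (a point): Middle of the red bar of the isolator handle, 82 mm above the bench: bar 50 mm long, 14 mm wide, 24 mm high (70 to 94 mm above the bench), on an 18 mm radius hub 12 mm high on the yellow plate at 59 mm. Turns with the handle; its x axis lies along the bar.
- tea_cup: White tea cup, 77 mm wide, 57 high, origin at the centre of its foot. Bystander, to the left of the work, do not disturb.
- white_bottle: Small white bottle, 37 mm wide, 82 high, origin at the centre of its foot. Bystander near the front edge of the bench, do not disturb.
- carved_bangle: Brown-red carved bangle, 70 mm across, 22 high, lying flat, origin at its centre, underside. Bystander, behind the press or isolator on the right, do not disturb.

How it is judged:
By the outcome, as a careful person would: the job done as asked, in the order asked, and still so for the second after the job is handed in, while the arm keeps its last pose, push and grip.
It also fails if it takes over 58 s, if anything falls off the work surface, if the arm or the gripper's body presses on something with over 40 N, if the wrist force passes 120 N, or if a joint passes its speed limit or range.

ROBOT

A 6-joint arm with a two-finger parallel gripper is mounted at the origin on a cart in front of the work surface, level with it; the furniture and walls round the work are solid. World frame = base frame: x ahead of the robot, y to its left, z up, the work surface at z = 0. Lengths are in m, angles in rad, forces in N, time in s.
With the tool pointing down it reaches from about 0.3 to 0.875 m from the base axis. Payload 6.4 kg.
Tool frame: the origin (TCP) lies midway between the tips of the shut fingers; the grasp point (between the pads) lies 19 mm behind it; z points along the fingers, y is the line along which they close (so a half turn about z gives the same grasp; the last joint's range is limited). The gripper opens to 85 mm and grips with 20 to 120 N. Pads are 22 mm wide; open, the fingers measure 114 mm over their backs; the gripper's body (76 mm by 85 mm) begins 54 mm behind the grasp point. The pads swing forward as they close: fully open they stand 13 mm farther back than shut.
Start: joints at [0.987, 0.181, 1.607, -0, 1.354, -0.206], TCP at [0.212, 0.534, 0.231] pointing down, gripper open.
Joint ranges: [-2.99, 2.99], [-0.89, 2.07], [0.3, 2.58], [-1.14, 4.28], [0, 2.63], [-3.12, 3.12]. Speed limits (rad/s): [2.57, 2.57, 3.01, 3.14, 3.14, 3.14].

INTERFACE

Orientations are given as a unit quaternion [w, x, y, z].
In Python, from bench import sensors, vision, ctrl gives the robot as it stands.
- The arm moves only by the tool carry_out, never from a script. Its argument "deltas" is text: rows parted by semicolons, each of 7 numbers parted by spaces: the shift along the tool's x, y, z in mm, then the turn, a rotation vector about the tool's x, y, z in rad, then the closure, from 0 (fully open) to 1 (shut). In form: tx ty tz ax ay az claw; .... A call has 1 to 12 rows; each row is the pose to reach, as a shift and turn from the pose commanded when the call began, along the tool's axes at that moment; what a row does not reach only later rows make up. A row lasts 1/8 s, in which the tool goes at most 62.5 mm and 10.7 degrees, less where a joint would pass 70% of its speed; a pose out of reach is approached as far as the arm can. A call with a gripper value outside its range is refused whole. The fingers move at their own pace and stop on an object; the grip force is fixed at half the most. Time passes only in rows, so rows that repeat a pose let the fingers close. It gives the time, the measured TCP pose, the force, the opening and the grip force at its end, in the units of the state.
- sensors.get_obs(): the state, without advancing time (a new reading comes with each control period).
- vision.camera(name): name is "side" or "top" or "wrist"; returns the picture (480x640x3 uint8, blue, green, red); there is no depth.
- vision.camera_model(name): a dict with "K" (3x3 intrinsics, pixels), "k1" (the pictures are not rectified: a ray, as slopes to the right and down, at radius r is drawn at 1 + k1 r^2 times it, then the intrinsics apply), "extrinsics" (4x4, takes a point from world to camera coordinates); the wrist camera has in their place "hand_eye" (4x4, takes a point from camera to tool coordinates, whose origin is the TCP and whose axes are the flange's). Camera axes: x right, y down, z forward; pixel columns grow to the right and rows downward; lengths in m; the calibration is good to about 2 mm. A picture is of the moment at which its call begins: read the wrist's pose just before it. camera_model takes no time and is no camera call.
- ctrl.hand_in(): hands the job in; it is judged then, once.
The state is a dict: "time_s": time; "q": joint angles; "dq": joint speeds; "joint_efforts": joint torques, N m; "eef_pos": TCP position; "eef_rot": TCP orientation; "wrist_force": force on the tool from outside, world axes, zero at the start; "torque": the same for the moment, N m; "opening": opening from 0.0 (shut) to 1.0 (fully open); "grasp_force": force on a finger pad.
Only numpy, scipy, OpenCV 4.12 (cv2) and the standard library are available. Lean on these libraries where they do the work, as an engineer would, in place of code of your own. Each camera call takes 0.05 s, during which the arm holds its last target. There are 200 camera calls.

## Working session

There is one attempt and no reset: what is moved stays moved. The work goes in short steps, Python scripts to look and compute and a tool call to move; the robot and the scene stay as the last step left them, time stands still between calls to the robot, and variables do not carry over. Pictures are saved under pics/ and viewed, at most 10 in all, crops included, and the job is handed in when it is done.

Besides the shell and the picture viewer there is one more tool, called as name(argument=value, ...) on one line, values as JSON. carry_out: Moves the arm, as the interface text tells. Its arguments: {"type":"object","properties":{"deltas":{"type":"string"}},"required":["deltas"]}

```bash
ls; mkdir -p pics
python3 - <<'E'
from bench import sensors, vision
import cv2, numpy as np
o=sensors.get_obs(); print({k:np.round(v,3) for k,v in o.items()})
for n in("top","side"):
    cv2.imwrite(f"pics/{n}0.png",vision.camera(n)); m=vision.camera_model(n); print(n,m)
print(vision.camera_model("wrist"))
E
```

```text
pics
{'time_s': np.float64(0.0), 'q': array([ 0.987,  0.182,  1.608, -0.   ,  1.354, -0.206]), 'dq': array([ 0.001, -0.   , -0.   ,  0.002,  0.001, -0.002]), 'joint_efforts': array([-0.0000e+00, -4.4486e+01, -3.5134e+01, -0.0000e+00,  9.0000e-03,
       -0.0000e+00]), 'eef_pos': array([0.212, 0.534, 0.23 ]), 'eef_rot': array([-0.   ,  0.188,  0.982, -0.001]), 'wrist_force': array([-0.478,  0.305,  0.417]), 'torque': array([-0.014, -0.027, -0.006]), 'grasp_force': np.float64(0.0), 'opening': np.float64(1.001)}
top {'K': array([[483.06194348,   0.        , 308.65568665],
       [  0.        , 483.06194348, 236.29040922],
       [  0.        ,   0.        ,   1.        ]]), 'k1': -0.044040340394293956, 'extrinsics': array([[-0.03059971, -0.99931815, -0.02066139,  0.20637079],
       [-0.99038463,  0.03310334, -0.1343222 ,  0.57692271],
       [ 0.13491457,  0.0163525 , -0.99072229,  1.29641521],
       [ 0.        ,  0.        ,  0.        ,  1.        ]])}
side {'K': array([[443.15852818,   0.        , 320.35823692],
       [  0.        , 443.15852818, 239.40845874],
       [  0.      
[... 166 characters left out ...]
12624, -0.85028285,  0.22736808],
       [ 0.08353355,  0.84628229, -0.52614488,  1.04504682],
       [ 0.        ,  0.        ,  0.        ,  1.        ]])}
{'K': array([[340.01661355,   0.        , 321.83096448],
       [  0.        , 340.01661355, 241.12511759],
       [  0.        ,   0.        ,   1.        ]]), 'k1': -0.02028117854123541, 'hand_eye': array([[ 5.25082106e-04, -9.46403735e-01, -3.22985595e-01,
         8.24917769e-02],
       [ 9.99999833e-01,  4.19317825e-04,  3.97039574e-04,
        -1.08979163e-04],
       [-2.40326118e-04, -3.22985750e-01,  9.46403797e-01,
        -1.41811292e-01],
       [ 0.00000000e+00,  0.00000000e+00,  0.00000000e+00,
         1.00000000e+00]])}
```

View pics/top0.png

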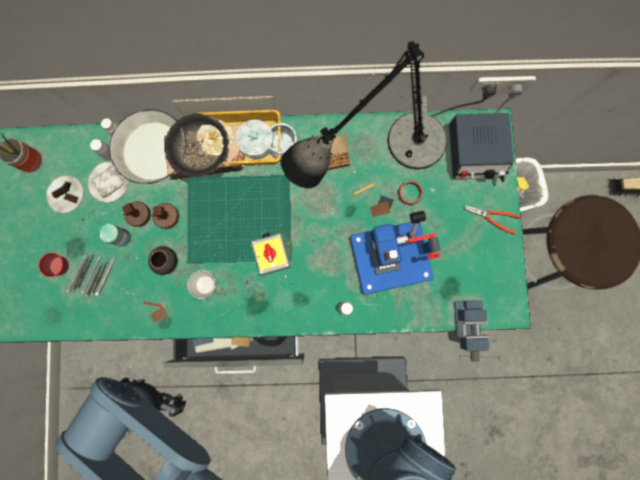

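View pics/side0.png

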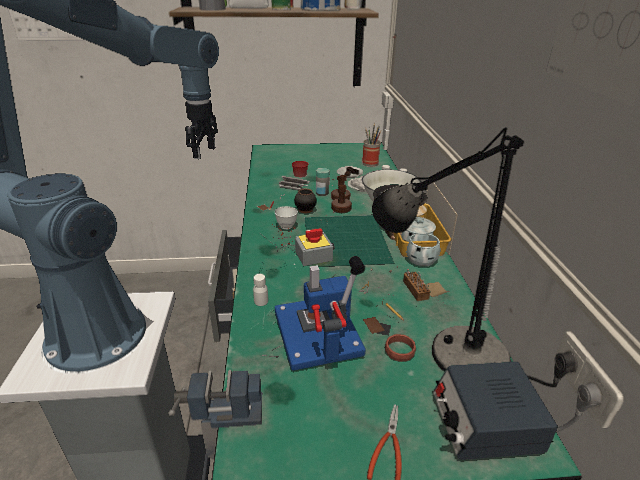

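The top view shows the isolator at about (270,253), off. The press is at about (393,260), with its knob at (418,216) and its red catch at about (430,245). The bottle is at (346,308), the cup at (201,284) and the bangle at (410,192). Next I measure them.

```bash
cat > h.py <<'E'
import cv2, numpy as np
from scipy.spatial.transform import Rotation as R
from bench import sensors, vision
def undist(m,px):
    K=m["K"]; return cv2.undistortPointsIter(np.float64(px).reshape(-1,1,2),K,np.array([m["k1"],0,0,0.]),None,None,(3,50,1e-9)).reshape(-1,2)
def pose(o=None):
    o=o or sensors.get_obs(); w,x,y,z=o["eef_rot"]; T=np.eye(4); T[:3,:3]=R.from_quat([x,y,z,w]).as_matrix(); T[:3,3]=o["eef_pos"]; return T
def c2w(n,T=None):
    m=vision.camera_model(n)
    return (pose() if T is None else T)@m["hand_eye"] if n=="wrist" else np.linalg.inv(m["extrinsics"])
def rays(n,px,T=None):
    m=vision.camera_model(n); C=c2w(n,T); u=undist(m,px)
    return C[:3,3],np.c_[u,np.ones(len(u))]@C[:3,:3].T
def plane(n,px,z,T=None):
    c,d=rays(n,px,T); return c+d*((z-c[2])/d[:,2])[:,None]
def tri(n1,p1,n2,p2,T1=None,T2=None):
    (a,),(c1,),(b,),(c2,)=[(v,) for v in (rays(n1,[p1],T1)[1][0],)],[(rays(n1,[p1],T1)[0],)][0:1],[(v,) for v in (rays(n2,[p2],T2)[1][0],)],[(rays(n2,[p2],T2)[0],)][0:1]
    a,b=np.ravel(a),np.ravel(b);c1,c2=np.ravel(c1),np.ravel(c2)
    s=np.linalg.lstsq(np.c_[a,-b],c2-c1,rcond=None)[0]; p,q=c1+s[0]*a,c2+s[1]*b
    return (p+q)/2,np.linalg.norm(p-q)
def proj(n,P,T=None):
    m=vision.camera_model(n); W=np.linalg.inv(c2w(n,T)); P=np.atleast_2d(P)
    return cv2.projectPoints(P,cv2.Rodrigues(W[:3,:3])[0],W[:3,3],m["K"],np.array([m["k1"],0,0,0.]))[0].reshape(-1,2)
def blob(img,lo,hi,box):
    h=cv2.cvtColor(img,cv2.COLOR_BGR2HSV); k=cv2.inRange(h,np.array(lo),np.array(hi)); q=np.zeros_like(k); x0,y0,x1,y1=box; q[y0:y1,x0:x1]=k[y0:y1,x0:x1]
    return max(cv2.findContours(q,cv2.RETR_EXTERNAL,cv2.CHAIN_APPROX_NONE)[0],key=cv2.contourArea)
E
python3 - <<'E'
from h import *
np.set_printoptions(precision=4,suppress=True)
im=cv2.imread("pics/top0.png")
c=blob(im,(22,100,120),(38,255,255),(240,225,300,285)).reshape(-1,2)
W=plane("top",c,.059); r=cv2.minAreaRect(np.float32(W[:,:2]*1000)); print("iso",r)
c=blob(im,(105,110,60),(125,255,255),(330,200,460,310)).reshape(-1,2)
W=plane("top",c,.03); r=cv2.minAreaRect(np.float32(W[:,:2]*1000)); print("press",r, cv2.boxPoints(r))
h=cv2.convexHull(c.astype(np.int32)); p=cv2.approxPolyDP(h,5,True).reshape(-1,2); print(np.c_[p,plane("top",p,.03)[:,:2]])
for n,px in(("knobtop",(418,216)),("bottle",(346,308)),("cup",(201,284)),("lamp",(305,160))): print(n,plane("top",[px],{"knobtop":.23,"bottle":.08,"cup":.05,"lamp":.3}[n]))
print("knob tri",tri("top",(418,216),"side",(356,265)), "lamp",tri("top",(305,162),"side",(395,208)))
im=cv2.imread("pics/top0.png")[190:310,330:460]; cv2.imwrite("pics/c1.png",np.hstack([cv2.resize(im,None,fx=3,fy=3,interpolation=2),cv2.resize(cv2.imread("pics/side0.png")[230:380,260:380],(360,360),interpolation=2)]))
E
```

```text
iso ((537.4341430664062, 295.48370361328125), (73.8995132446289, 74.73268127441406), 14.157679557800293)
press ((524.14306640625, -43.819915771484375), (173.3201141357422, 211.7358856201172), 10.271530151367188) [[ 419.9942   44.8987]
 [ 457.7495 -163.4438]
 [ 628.2919 -132.5385]
 [ 590.5366   75.804 ]]
[[412.     222.       0.6154  -0.1021]
 [429.     243.       0.5547  -0.1459]
 [432.     277.       0.4603  -0.1482]
 [363.     293.       0.4227   0.0437]
 [351.     235.       0.5844   0.0698]]
knobtop [[ 0.5975 -0.0772  0.23  ]]
bottle [[0.3842 0.0947 0.08  ]]
cup [[0.4603 0.4858 0.05  ]]
lamp [[0.7237 0.1865 0.3   ]]
knob tri (array([ 0.5978, -0.0775,  0.2285]), np.float64(8.153386451416755e-05)) lamp (array([0.7436, 0.1883, 0.2162]), np.float64(0.0003706019449352334))
```

View pics/c1.png

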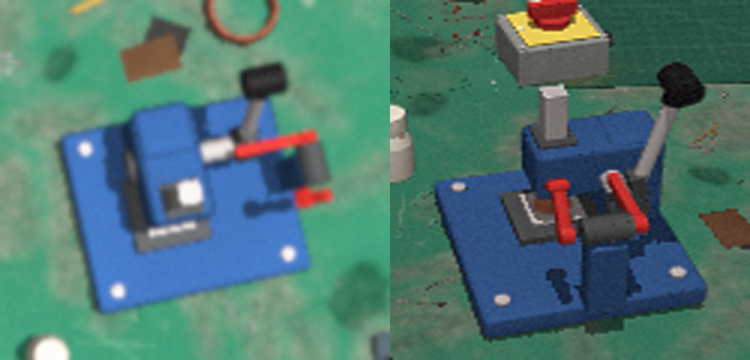

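Two independent cues agree on the press: yaw 0.179 rad, with the knob height within 3 mm of expected. The isolator is at (0.537, 0.295) with yaw about 0.247. I'll move over the isolator and look with the wrist camera.

```bash
cat >> h.py <<'E'
np.set_printoptions(precision=4,suppress=True)
def down(yaw,tilt_axis=None,tilt=0):  # tool x at world angle yaw, z down; tilt about world axis
    x=np.array([np.cos(yaw),np.sin(yaw),0]); z=np.array([0,0,-1.]); M=np.c_[x,np.cross(z,x),z]
    return M if tilt_axis is None else R.from_rotvec(np.array(tilt_axis)*tilt).as_matrix()@M
def delta(P,M,T=None):
    T=pose() if T is None else T
    d=T[:3,:3].T@(np.array(P)-T[:3,3])*1000; r=R.from_matrix(T[:3,:3].T@M).as_rotvec()
    print("delta",np.round(d,1),"rv",np.round(r,3),"rows",np.round(max(np.linalg.norm(d)/62.5,np.degrees(np.linalg.norm(r))/10.7),1))
E
python3 - <<'E'
from h import *
delta([.537,.295,.20],down(np.radians(194.2)))
E
```

```text
delta [-390.4 -102.1   30.5] rv [-0.001 -0.001 -0.626] rows 6.5
```

carry_out(deltas="-50 -13 0 0 0 -0.08 0;-100 -26 0 0 0 -0.16 0;-150 -39 5 0 0 -0.24 0;-200 -52 10 0 0 -0.32 0;-250 -65 15 0 0 -0.4 0;-300 -78 20 0 0 -0.48 0;-350 -92 25 0 0 -0.56 0;-390 -102 30 0 0 -0.626 0;-390 -102 30 0 0 -0.626 0;-390 -102 30 0 0 -0.626 0")

```text
time_s: 1.35
eef_pos: [0.5363, 0.2959, 0.2007]
eef_rot: [-0.001, -0.123, 0.992, 0.0]
wrist_force: [-0.8, -0.1, -0.0]
opening: 0.994
grasp_force: 0.0
```

Run:
```python
from h import *
T=pose(); im=vision.camera("wrist"); np.save("T1.npy",T); cv2.imwrite("pics/w1.png",im); print(T)
h=cv2.cvtColor(im,cv2.COLOR_BGR2HSV)
red=cv2.inRange(h,np.array((0,140,80)),np.array((8,255,255)))|cv2.inRange(h,np.array((172,140,80)),np.array((180,255,255)))
c=max(cv2.findContours(red,cv2.RETR_EXTERNAL,cv2.CHAIN_APPROX_NONE)[0],key=cv2.contourArea).reshape(-1,2)
print("red px",c.min(0),c.max(0)); W=plane("wrist",c,.094,T); print("red",cv2.minAreaRect(np.float32(W[:,:2]*1000)))
c=blob(im,(22,100,120),(38,255,255),(0,0,640,480)).reshape(-1,2)
W=plane("wrist",c,.059,T); print("iso",cv2.minAreaRect(np.float32(W[:,:2]*1000)))
```

```text
[[-0.9696 -0.2448 -0.0015  0.5363]
 [-0.2448  0.9696 -0.      0.2959]
 [ 0.0015  0.0003 -1.      0.2007]
 [ 0.      0.      0.      1.    ]]
red px [303 204] [343 268]
red ((533.8577880859375, 297.5423583984375), (49.459228515625, 31.49357032775879), 35.249881744384766)
iso ((537.1279296875, 296.7184753417969), (73.29364013671875, 73.60208129882812), 14.137202262878418)
```

View pics/w1.png

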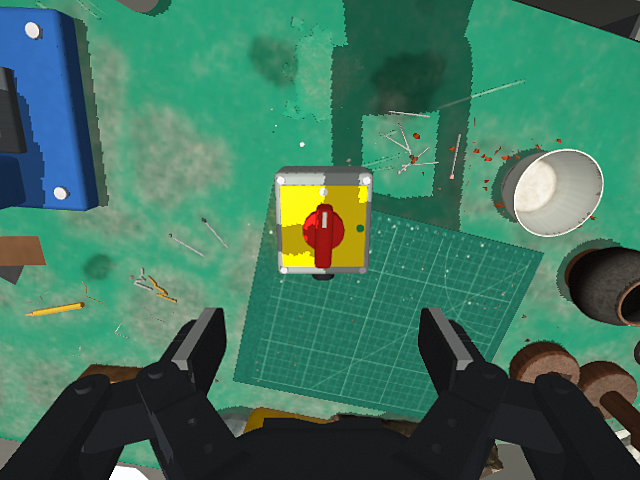

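The image shows the bar upright at (323,236), aligned with the box. The white mark is at the front and the green one is at the right (360,228), which is the box's left. The bar centre is within about 1 mm of the tool axis, so I'll go down and grip.

carry_out(deltas="0 1 40 0 0 0 0;0 1 80 0 0 0 0;0 1 110 0 0 0 0.3;0 1 126 0 0 0 0.3;0 1 126 0 0 0 1;0 1 126 0 0 0 1;0 1 126 0 0 0 1;0 1 126 0 0 0 1;0 1 126 0 0 0 1;0 1 126 0 0 0 1")

```text
time_s: 2.65
eef_pos: [0.5377, 0.2974, 0.0772]
eef_rot: [0.001, -0.124, 0.992, 0.0]
wrist_force: [-2.2, 0.5, 6.5]
opening: 0.149
grasp_force: 60.6
```

carry_out(deltas="0 0 -2 0 0 0.15 1;0 0 -2 0 0 0.3 1;0 0 -2 0 0 0.46 1;0 0 -2 0 0 0.62 1;0 0 -2 0 0 0.78 1;0 0 -2 0 0 0.94 1;0 0 -2 0 0 1.1 1;0 0 -2 0 0 1.26 1;0 0 -2 0 0 1.42 1;0 0 -2 0 0 1.58 1;0 0 -2 0 0 1.58 1;0 0 -2 0 0 1.58 1")

```text
time_s: 4.15
eef_pos: [0.5373, 0.2969, 0.0773]
eef_rot: [0.0, 0.617, 0.787, 0.001]
wrist_force: [3.7, 2.6, -6.1]
opening: 0.149
grasp_force: 59.7
```

carry_out(deltas="0 0 0 0 0 0 0;0 0 0 0 0 0 0;0 0 0 0 0 0 0;0 0 -30 0 0 0 0;0 0 -70 0 0 0 0;0 0 -120 0 0 0 0;0 0 -160 0 0 0 0;0 0 -160 0 0 0 0")

```text
time_s: 5.15
eef_pos: [0.5389, 0.2975, 0.2423]
eef_rot: [0.002, 0.618, 0.786, 0.003]
wrist_force: [0.2, 1.1, -0.0]
opening: 0.996
grasp_force: 0.0
```

Run:
```python
from h import *
T=pose(); print(T)
im=vision.camera("wrist"); cv2.imwrite("pics/w2.png",im[60:460])
# press frame -> tool pose above catch: view pose
a=.179; O=np.array([.5045,-.0225,0]); Rz=R.from_euler("z",a).as_matrix()
P=O+Rz@np.array([-.011,-.055,.30]); print(P); delta(P,down(1.75),T)
```

```text
[[-0.2371  0.9715  0.0079  0.5389]
 [ 0.9715  0.2371  0.0025  0.2975]
 [ 0.0006  0.0083 -1.      0.2423]
 [ 0.      0.      0.      1.    ]]
[ 0.5035 -0.0786  0.3   ]
delta [-357.  -123.1  -59. ] rv [ 0.008 -0.001  0.06 ] rows 6.1
```

View pics/w2.png

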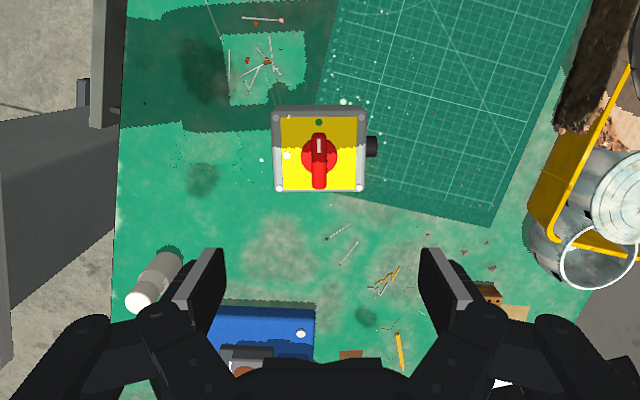

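The switch is on: the white line points to the green mark at (319,122). Next I move above the catch with the same yaw and take a closer look.

carry_out(deltas="-45 -15 -20 0 0 0 0.5;-95 -33 -45 0 0 0 1;-150 -52 -59 0 0 0 1;-205 -71 -59 0 0 0.02 1;-260 -90 -59 0 0 0.04 1;-310 -107 -59 0 0 0.06 1;-357 -123 -59 0 0 0.06 1;-357 -123 -59 0 0 0.06 1;-357 -123 -59 0 0 0.06 1")

```text
time_s: 6.32
eef_pos: [0.5012, -0.0787, 0.2951]
eef_rot: [-0.001, 0.641, 0.767, -0.0]
wrist_force: [-0.2, 1.1, -0.9]
opening: -0.003
grasp_force: 0.0
```

Run:
```python
from h import *
T=pose(); im=vision.camera("wrist"); np.save("T3.npy",T); cv2.imwrite("pics/w3.png",im); print(T)
a=.179; O=np.array([.5045,-.0225,0]); Rz=R.from_euler("z",a).as_matrix()
for n,p in (("tab",[-11,-94.6,157]),("knob",[83.4,-70,226]),("pin",[-11,-120,120]),("ramtop",[12,0,183]),("fl",[-70,80,30]),("fr",[-70,-120,30])): print(n,proj("wrist",O+Rz@(np.array(p)/1000),T))
```

```text
[[-0.1775  0.9841 -0.002   0.5012]
 [ 0.9841  0.1775  0.0014 -0.0787]
 [ 0.0018 -0.0017 -1.      0.2951]
 [ 0.      0.      0.      1.    ]]
tab [[323.8886 270.1564]]
knob [[462.7302 277.6322]]
pin [[323.6916 278.4488]]
ramtop [[355.5889 165.9428]]
fl [[269.5954  75.911 ]]
fr [[277.1268 248.3842]]
```

View pics/w3.png

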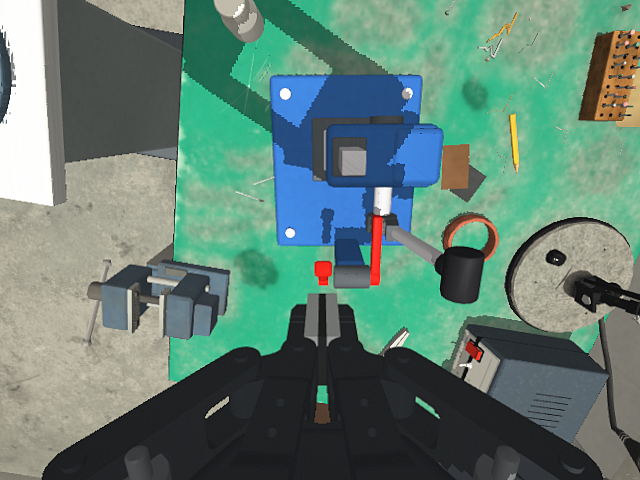

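The tab is at (323,267), predicted (324,270), and the knob is at (462,272), as predicted. The press pose holds. I'll lower the shut fingers to the left of the tab and then sweep right.

carry_out(deltas="0 0 50 0 0 0 1;0 0 100 0 0 0 1;0 0 135 0 0 0 1;0 0 153 0 0 0 1;0 0 153 0 0 0 1;-15 0 153 0 0 0 1;-30 0 153 0 0 0 1;-45 0 153 0 0 0 1;-60 0 153 0 0 0 1;-75 0 153 0 0 0 1;-80 0 153 0 0 0 1;-80 0 153 0 0 0 1")

```text
time_s: 7.88
eef_pos: [0.515, -0.1533, 0.1433]
eef_rot: [-0.005, 0.641, 0.767, 0.003]
wrist_force: [-3.9, 22.0, 13.4]
opening: -0.002
grasp_force: 11.9
```

carry_out(deltas="10 0 0 0 0 0 1;30 0 0 0 0 0 1;55 0 -20 0 0 0 1;65 0 -70 0 0 0 1;65 0 -130 0 0 0 0.5;65 0 -160 0 0 0 0;65 0 -160 0 0 0 0;65 0 -160 0 0 0 0")

```text
time_s: 8.88
eef_pos: [0.5037, -0.0935, 0.302]
eef_rot: [-0.001, 0.641, 0.767, -0.0]
wrist_force: [0.0, -0.1, 0.2]
opening: 0.847
grasp_force: 0.0
```

Run:
```python
from h import *
T=pose(); im=vision.camera("wrist"); np.save("T4.npy",T); s=vision.camera("side"); print(T)
cv2.imwrite("pics/w4.png",np.hstack([im[80:400,150:550],cv2.resize(s[220:380,260:400],(280,320))]))
a=.179; O=np.array([.5045,-.0225,0]); Rz=R.from_euler("z",a).as_matrix()
ax=Rz@[0,1,0]
for q in (0,):
    k=O+Rz@np.array([.05+.135*np.sin(.25-q),-.07,.095+.135*np.cos(.25-q)]); print("knob",k, proj("wrist",k,T))
    delta(k+[0,0,.05],down(1.75),T)
```

```text
[[-0.178   0.984  -0.0017  0.5037]
 [ 0.984   0.178   0.0007 -0.0935]
 [ 0.001  -0.0016 -1.      0.302 ]
 [ 0.      0.      0.      1.    ]]
knob [ 0.599  -0.0765  0.2258] [[461.8452 253.2794]]
delta [-0.3 96.8 26. ] rv [-0.002 -0.001 -0.   ] rows 1.6
```

View pics/w4.png

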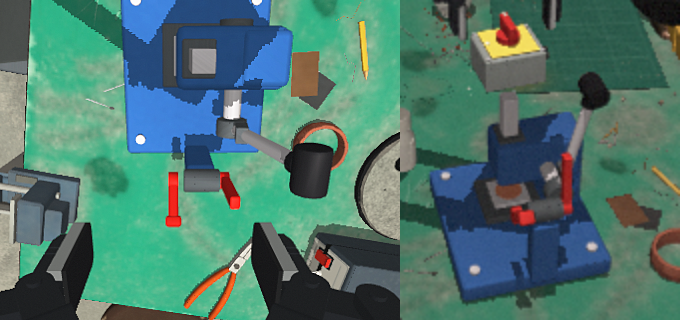

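The catch stands open: its arm is upright and its tab lies to the right at (323,300). The knob is at (461,250), as predicted. I'll grip the knob from above, with the fingers in front of and behind the roller.

carry_out(deltas="0 40 0 0 0 0 0;0 80 0 0 0 0 0;0 97 0 0 0 0 0;0 97 30 0 0 0 0;0 97 60 0 0 0 0;0 97 87 0 0 0 0;0 97 87 0 0 0 0.6;0 97 87 0 0 0 1;0 97 87 0 0 0 1;0 97 87 0 0 0 1;0 97 87 0 0 0 1;0 97 87 0 0 0 1")

```text
time_s: 10.48
eef_pos: [0.5982, -0.0774, 0.2183]
eef_rot: [-0.001, 0.641, 0.767, -0.002]
wrist_force: [-11.5, -1.6, 10.1]
opening: 0.278
grasp_force: 58.6
```

Run:
```python
from h import *
o=sensors.get_obs(); T=pose(o); print(T[:3,3],o["opening"],o["grasp_force"],o["q"])
a=.179; O=np.array([.5045,-.0225,0]); Rz=R.from_euler("z",a).as_matrix(); ax=Rz@[0,1,0]
k=lambda q:O+Rz@np.array([.05+.135*np.sin(.25-q),-.07,.095+.135*np.cos(.25-q)])
off=T[:3,:3].T@(k(0)-T[:3,3]); print("knob in tool mm",off*1000)
off=np.array([0,0,-.012]) 
for q in np.arange(.1,1.31,.1):
    # tool tilt: upper end moves to the front: rotation about -press y
    t=max(0,q-.25)*.85; M=R.from_rotvec(-ax*t).as_matrix()@T[:3,:3]
    P=k(q)-k(0)+T[:3,3]+T[:3,:3]@off-M@off; delta(P,M,T)
```

```text
[ 0.5982 -0.0774  0.2183] 0.27848936022341003 58.62010717391968 [-0.3239  0.2558  1.5441 -0.0026  1.3442 -0.5023]
knob in tool mm [ 0.701   0.9515 -7.4717]
delta [ -0.  -13.2  -2.6] rv [0. 0. 0.] rows 0.2
delta [ -0.  -26.7  -3.9] rv [0. 0. 0.] rows 0.4
delta [ -0.  -39.7  -3.9] rv [-0.042  0.     0.   ] rows 0.6
delta [ -0.  -52.1  -2.6] rv [-0.127  0.     0.   ] rows 0.8
delta [ -0.  -64.3  -0. ] rv [-0.212  0.     0.   ] rows 1.1
delta [  0.  -76.2   3.7] rv [-0.297  0.     0.   ] rows 1.6
delta [  0.  -87.6   8.7] rv [-0.382  0.     0.   ] rows 2.0
delta [  0.  -98.5  14.8] rv [-0.467  0.     0.   ] rows 2.5
delta [   0.  -108.7   21.9] rv [-0.552  0.     0.001] rows 3.0
delta [   0.  -118.2   30.1] rv [-0.637  0.     0.001] rows 3.4
delta [   0.  -126.7   39.2] rv [-0.722  0.     0.001] rows 3.9
delta [   0.  -134.4   49.1] rv [-0.807  0.     0.001] rows 4.3
delta [   0.1 -140.9   59.7] rv [-0.892  0.     0.001] rows 4.8
```

carry_out(deltas="0 -13 -2.5 0 0 0 1;0 -27 -4 0 0 0 1;0 -40 -4 -0.04 0 0 1;0 -52 -2.5 -0.13 0 0 1;0 -64 0 -0.21 0 0 1;0 -76 4 -0.3 0 0 1;0 -76 4 -0.3 0 0 1")

```text
time_s: 11.35
eef_pos: [0.5281, -0.0908, 0.2188]
eef_rot: [0.102, 0.634, 0.758, 0.118]
wrist_force: [-0.1, 7.1, 20.2]
opening: 0.276
grasp_force: 61.0
```

Run:
```python
from h import *
T=pose(); print(T[:3,3])
a=.179; Rz=R.from_euler("z",a).as_matrix(); ax=Rz@[0,1,0]; O=np.array([.5045,-.0225,0])
k=lambda q:O+Rz@np.array([.05+.135*np.sin(.25-q),-.07,.095+.135*np.cos(.25-q)])
kn=T[:3,3]+T[:3,:3]@[0,0,-.009]; v=Rz.T@(kn-O)-[.05,-.07,.095]; q0=.25-np.arctan2(v[0],v[2]); print("knob press",v*1000,"q",q0, np.hypot(v[0],v[2]))
off=np.array([0,0,-.009])
for q in (.7,.8,.9,1.0,1.1,1.15,1.2,1.25):
    t=(q-q0)*.85; M=R.from_rotvec(-ax*t).as_matrix()@T[:3,:3]; P=T[:3,3]+k(q)-k(q0)+T[:3,:3]@off-M@off; delta(P,M,T)
```

```text
[ 0.5281 -0.0908  0.2188]
knob press [-41.7131  -1.3762 132.3653] q 0.5552848808795551 0.1387823763774334
delta [ -0.  -18.4   1.2] rv [-0.123  0.     0.001] rows 0.7
delta [ -0.  -30.9   3.6] rv [-0.208  0.     0.001] rows 1.1
delta [  0.  -43.1   7.2] rv [-0.293  0.     0.001] rows 1.6
delta [  0.  -54.9  12. ] rv [-0.378  0.     0.002] rows 2.0
delta [  0.1 -66.1  18. ] rv [-0.463  0.     0.002] rows 2.5
delta [  0.1 -71.5  21.4] rv [-0.506  0.     0.003] rows 2.7
delta [  0.1 -76.7  25.1] rv [-0.548  0.     0.003] rows 2.9
delta [  0.1 -81.7  29.1] rv [-0.591  0.     0.003] rows 3.2
```

carry_out(deltas="0 -12 0 -0.08 0 0 1;0 -24 1.5 -0.16 0 0 1;0 -36 5 -0.25 0 0 1;0 -48 9 -0.33 0 0 1;0 -60 15 -0.42 0 0 1;0 -66 18 -0.46 0 0 1;0 -66 18 -0.46 0 0 1")

```text
time_s: 12.22
eef_pos: [0.4698, -0.1032, 0.1788]
eef_rot: [0.242, 0.595, 0.711, 0.285]
wrist_force: [8.9, -0.9, 2.1]
opening: 0.279
grasp_force: 65.0
```

Run:
```python
from h import *
o=sensors.get_obs(); T=pose(o); print(T, o["wrist_force"],o["q"])
a=.179; Rz=R.from_euler("z",a).as_matrix(); O=np.array([.5045,-.0225,0])
kn=T[:3,3]+T[:3,:3]@[0,0,-.009]; v=Rz.T@(kn-O)-[.05,-.07,.095]; q=.25-np.arctan2(v[0],v[2]); print("q",q,np.hypot(v[0],v[2]))
print("tangent in tool", T[:3,:3].T@Rz@[-np.cos(q-.25),0,-np.sin(q-.25)])
s=vision.camera("side"); t=vision.camera("top"); cv2.imwrite("pics/s5.png",np.hstack([cv2.resize(s[200:380,230:400],None,fx=2.3,fy=2.3),cv2.resize(t[190:310,330:460],(391,414))]))
```

```text
[[-0.174   0.7089  0.6835  0.4698]
 [ 0.9847  0.1293  0.1166 -0.1032]
 [-0.0058  0.6933 -0.7206  0.1788]
 [ 0.      0.      0.      1.    ]] [ 8.8513 -0.9049  2.099 ] [-0.9294 -0.3541  2.4106  0.9     0.9078 -1.6219]
q 1.10945219118258 0.13830327410684287
tangent in tool [ 0.0017 -0.9956  0.0932]
```

View pics/s5.png

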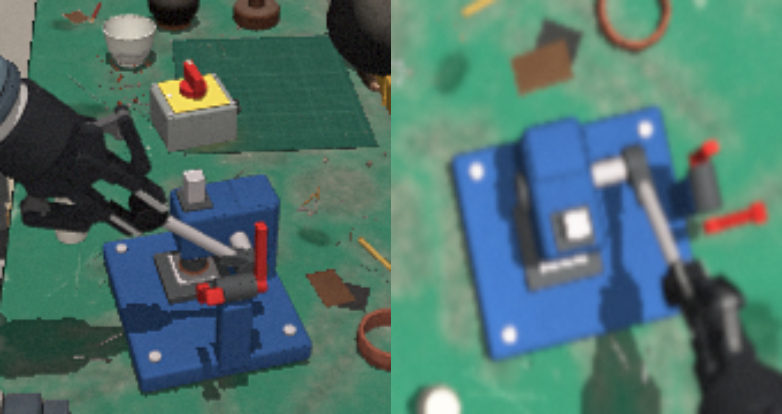

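The lever is near its stop (q about 1.1), the catch is still open and the switch is on. I'll press harder against the stop.

carry_out(deltas="0 -3 0 0 0 0 1;0 -6 1 0 0 0 1;0 -6 1 0 0 0 1;0 -6 1 0 0 0 1")

```text
time_s: 12.82
eef_pos: [0.4692, -0.1035, 0.178]
eef_rot: [0.244, 0.593, 0.711, 0.287]
wrist_force: [13.1, 6.1, 19.3]
opening: 0.277
grasp_force: 66.2
```

carry_out(deltas="0 -1 0 0 0 0 1;0 -1 0 0 0 0 1;0 -1 0 0 0 0 1;0 -1 0 0 0 0 1")

```text
time_s: 13.32
eef_pos: [0.469, -0.1035, 0.1779]
eef_rot: [0.244, 0.593, 0.711, 0.288]
wrist_force: [19.0, 7.6, 18.3]
opening: 0.275
grasp_force: 65.5
```

Run:
```python
from h import *
from bench import ctrl
print(sensors.get_obs()["wrist_force"],sensors.get_obs()["eef_pos"]); print(ctrl.hand_in())
```

```text
[19.0054  7.6331 18.2715] [ 0.469  -0.1035  0.1779]
the job is handed in; nothing more can be done
None
```

The job is handed in at about 13 s, with the switch on, the catch open, and the lever gripped and held against its stop with roughly 25 N; I saw no contact with the cup, bottle or bangle, and the hand-in gave no verdict.

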